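# Close the dry box and lock its quarter-turn fastener

## Robot

A 6-joint arm with a two-finger parallel gripper is mounted at the origin on a cart in front of the work surface, level with it; the furniture and walls round the work are solid. World frame = base frame: x ahead of the robot, y to its left, z up, the work surface at z = 0. Lengths are in mm, angles in rad, forces in N, time in s.
With the tool pointing down it reaches from about 275 to 850 mm from the base axis. Payload 19 kg.
Tool frame: the origin (TCP) lies at the centre of the arm's flange, where the gripper is bolted on; the fingertips stand 173 mm ahead of it and the grasp point (between the pads) lies 155 mm ahead of it; z points along the fingers, y is the line along which they close (so a half turn about z gives the same grasp; the last joint's range is limited). The gripper opens to 85 mm and grips with 20 to 120 N. Pads are 22 mm wide; open, the fingers measure 114 mm over their backs; the gripper's body (76 mm by 85 mm) begins 54 mm behind the grasp point. The pads swing forward as they close: fully open they stand 13 mm farther back than shut.
Start: joints at [-1.273, 0.15, 1.437, -0, 1.554, -0.134], TCP at [240.618, -522.221, 404.667] pointing down, gripper open.
Joint ranges: [-2.8, 2.8], [-0.68, 2.1], [0.12, 2.68], [-1.39, 4.53], [0.16, 2.79], [-2.81, 2.81]. Speed limits (rad/s): [1.89, 1.89, 2.22, 3.01, 3.01, 3.01].

## Interface

Orientations are given as a rotation vector (axis times angle).
In Python, from rig import bot, vision gives the robot as it stands.
- The arm moves only by the tool drive_tool, never from a script. Its arguments are lists of equal length, an entry for each row: "slide": the shift along the tool's x, y, z in units of 25 mm (1.0 is 25 mm), a list of three; "rotation": the turn, a rotation vector about the tool's x, y, z in units of 5 degrees (1.0 is 5 degrees), a list of three; "grip": the finger opening in mm, from 0 to 85.4. In form: {"slide": [[x, y, z], ...], "rotation": [[ax, ay, az], ...], "grip": [grip, ...]}. A call has 1 to 10 rows; each row is the pose to reach, as a shift and turn from the pose commanded when the call began, along the tool's axes at that moment; what a row does not reach only later rows make up. A row lasts 1/12 s, in which the tool goes at most 41.7 mm and 7.16 degrees, less where a joint would pass 70% of its speed; a pose out of reach is approached as far as the arm can. A call with a gripper value outside its range is refused whole. The fingers move at their own pace and stop on an object; the grip force is fixed at half the most. Time passes only in rows, so rows that repeat a pose let the fingers close. It gives the time, the measured TCP pose, the force, the opening and the grip force at its end, in the units of the state.
- bot.state(): the state, without advancing time (a new reading comes with each control period).
- vision.capture(name): name is "scene" or "top" or "wrist"; returns a dict with "frame" (420x560x3 uint8, blue, green, red), "K" (3x3 intrinsics, pixels), "camera_from_world" (4x4, takes a point from world to camera coordinates). Camera axes: x right, y up, looking along -z (the intrinsics and any distortion apply to the point x, -y, -z); pixel columns grow to the right and rows downward; lengths in mm; the calibration is good to about 2 mm. A picture is of the moment at which its call begins. There is no depth.
- bot.close_job(): hands the job in; it is judged then, once.
The state is a dict: "time": time; "q": joint angles; "joint_velocities": joint speeds; "joint_torque": joint torques, N m; "tcp_pos": TCP position; "eef_rot": TCP orientation; "wrist_force": force on the tool from outside, world axes, zero at the start; "torque": the same for the moment, N m; "opening": finger opening in mm; "grip_force": force on a finger pad.
Only numpy, scipy, OpenCV 4.12 (cv2) and the standard library are available. Lean on these libraries where they do the work, as an engineer would, in place of code of your own. Each camera call takes 0.05 s, during which the arm holds its last target. There are 200 camera calls.

## Task

The salve tins are packed: shut the green dry box and lock it. With the fingertips push the open lid down onto its rubber seal, then set the fingertips in the slot of the round fastener in the lid, press the lid fully home and, still pressing, turn the fastener a quarter turn clockwise to its stop without forcing it, so that its cam holds the lid down by itself when you let go. Only push and turn, nothing needs gripping: do not raise the lid any further, and neither shift nor lift anything else that stands on the table.

Things in the scene. Friction and masses are not known exactly. Their poses are not given: they have to be found in the camera images.
- dry_box: Dark green sheet-metal box, 220 mm (x) by 280 mm (y), walls 86 mm high, bolted to the table by tabs on its sides; place and yaw vary. Origin at the centre of its underside, on the table; x points from its front (robot side) to its back, where the lid hinges, y to its left, z up. Hinge axis: along y at x = +108, z = 88 mm.
- lid (a joint): Hinge of the lid, rad: 0 = fully home (level), grows as the front edge rises; starts between 0.35 and 0.70. Green plate 232 by 292 by 5 mm; front edge 226 mm from the hinge axis, underside in the plane of that axis, top 93 mm above the table when home. Stiff hinge: it stays at any angle; pushing it down near the front edge takes about 3 N. Stops at 0.
- seal: Black rubber seal strip along the top of the box's front rim, under the lid; origin at its middle. Sprung: left free, the closed lid rests on it at about 0.04 rad. Pressing the lid from there to 0 takes about 16 N at the fastener. Locked by the cam, the lid rests at about 0.01 rad.
- lid_edge (a point): Middle of the lid's front edge, on its top face; axes as the lid's (x to the hinge, y along the edge, z out of the top face). To the left and right of the fastener, more than 50 mm from its axis, the lid's top is plain but for a bead 2 mm high, and can be pushed.
- slot (a point): Centre of the dark floor of the fastener's slot, on the turning axis; y along the slot, z out of the lid. Fastener: bright disc 76 mm across in a bright ring (94 mm, 3 mm high), axis 76 mm behind the lid's front edge, midway along it (x = -42 mm, y = 0 of the box when home). Slot 28 mm wide, 70 mm long, closed ends, 18 mm deep; its floor 78 mm above the table when home.
- latch (a joint): Turn of the fastener, rad: 0 = open, slot parallel to the hinge, pointing at the two red dots; pi/2 = locked, slot pointing front to back at the green dot; grows clockwise seen from above. Starts between 0 and 0.25; stops at 0 and pi/2. Turning takes about 0.15 N m. Fingertips held a little apart along the slot turn it with less play than closed ones.
- keeper: Steel catch inside the box's front wall, hidden once the lid is down; origin at its underside. The fastener's cam tongue passes freely under it from about 1.0 rad of the turn on while the lid is pressed home (below about 0.012 rad); with the lid higher the tongue strikes its side and the fastener stops there. Forcing it then (over 80 N on the catch, some 4 N m of turn) counts as damage.
- herb_jar: Glass jar of green herb, 75 mm across, 131 mm high; bystander. Origin under its centre.
- cup: Small white porcelain cup, 60 mm across, 52 mm high; bystander. Origin under its centre.
- weight_100: Brass weight, 27 mm across, 30 mm high; bystander. Origin under its centre.
- salve_tin: Closed round salve tin, 55 mm across, 22 mm high, on the table; bystander. Origin under its centre.
- oil_bottle_b: Glass bottle of pale oil, 52 mm across, 124 mm high; bystander. Origin under its centre.
- steel_tin: Open brushed-steel tin, 67 mm across, 44 mm high, on the table; bystander. Origin under its centre.
- crucible: White porcelain crucible, 36 mm across, 37 mm high; bystander. Origin under its centre.

How it is judged:
By the outcome, as a careful person would: the job done as asked, in the order asked, and still so for the second after the job is handed in, with the robot touching nothing.
It also fails if it takes over 54 s, if anything falls off the work surface, if the arm or the gripper's body presses on something with over 40 N, if the wrist force passes 120 N, or if a joint passes its speed limit or range.

## Working session

There is one attempt and no reset: what is moved stays moved. The work goes in short steps, Python scripts to look and compute and a tool call to move; the robot and the scene stay as the last step left them, time stands still between calls to the robot, and variables do not carry over. Pictures are saved under pics/ and viewed, at most 10 in all, crops included, and the job is handed in when it is done.

Besides the shell and the picture viewer there is one more tool, called as a command line: name --argument value ..., lists and objects as JSON in quotes. drive_tool: Moves the arm, as the interface text tells. Its arguments: {"type":"object","properties":{"slide":{"type":"array","items":{"type":"array","items":{"type":"number"}}},"rotation":{"type":"array","items":{"type":"array","items":{"type":"number"}}},"grip":{"type":"array","items":{"type":"number"}}},"required":["slide","rotation","grip"]}

```bash
mkdir -p pics; cat > h.py <<'E'
import numpy as np, cv2
from rig import bot, vision
from scipy.spatial.transform import Rotation as R
def ray(c,u,v):
    M=np.array(c["camera_from_world"]);K=np.array(c["K"])
    d=np.linalg.inv(K)@[u,v,1.]; d=np.array([d[0],-d[1],-d[2]])
    return -M[:3,:3].T@M[:3,3], M[:3,:3].T@d
def onz(c,u,v,z):
    o,d=ray(c,u,v); return o+d*(z-o[2])/d[2]
def proj(c,p):
    M=np.array(c["camera_from_world"]);q=M[:3,:3]@np.array(p,float)+M[:3,3]
    k=np.array(c["K"])@[q[0],-q[1],-q[2]]; return k[:2]/k[2]
E
python3 - <<'E'
from h import *
s=bot.state(); print({k:np.round(v,3).tolist() for k,v in s.items()})
a=vision.capture("top");b=vision.capture("scene")
print(a.keys())
for n,c in (("top",a),("scene",b)):
    cv2.imwrite(f"pics/{n}0.png",c["frame"]); print(n,np.round(ray(c,280,210),2).tolist())
np.save("top0.npy",a,allow_pickle=True);np.save("scene0.npy",b,allow_pickle=True)
E
```

```text
{'time': 0.0, 'q': [-1.273, 0.151, 1.438, 0.0, 1.554, -0.134], 'joint_velocities': [-0.0, 0.0, 0.001, -0.002, -0.001, -0.0], 'joint_torque': [-0.0, -71.305, -57.088, -0.0, 0.009, 0.0], 'tcp_pos': [240.631, -522.183, 404.101], 'eef_rot': [-3.068, -0.673, 0.0], 'wrist_force': [0.503, -0.531, -0.388], 'torque': [0.015, 0.014, 0.01], 'grip_force': 0.0, 'opening': 85.245}
dict_keys(['frame', 'K', 'camera_from_world'])
top [[452.92, -6.13, 1266.42], [0.07, 0.02, -1.0]]
scene [[-14.78, 755.47, 623.24], [0.52, -0.69, -0.5]]
```

View pics/top0.png

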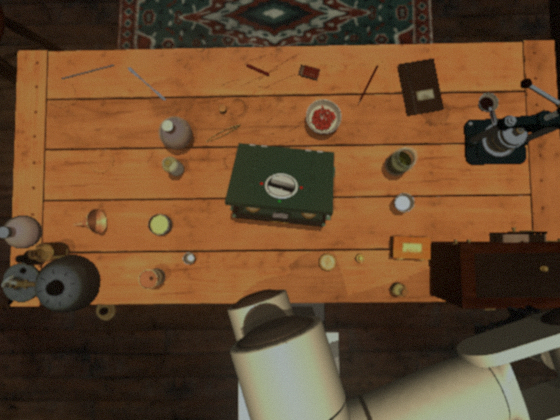

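View pics/scene0.png

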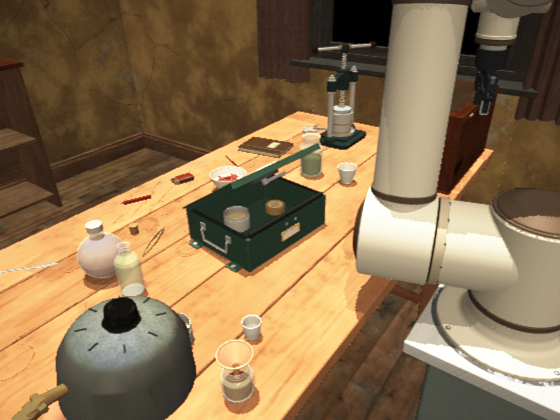

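The top view shows the open green lid with corners near (238,146), (334,152), (330,213) and (228,204), and the fastener near (282,186). The scene view shows the lid raised about 0.5 rad. Next I'll zoom in for the corners.

```bash
python3 - <<'E'
import cv2,numpy as np
a=cv2.imread("pics/top0.png")[135:235,215:345]; b=cv2.imread("pics/scene0.png")[140:240,200:330]
g=lambda i:np.uint8(255*(i/255.)**.6)
A=cv2.resize(g(a),None,fx=4,fy=4,interpolation=cv2.INTER_CUBIC)
B=cv2.resize(g(b),None,fx=2,fy=2,interpolation=cv2.INTER_CUBIC)
o=np.zeros((400,780,3),np.uint8);o[:,:520]=A;o[:200,520:780]=B
cv2.imwrite("pics/z.png",o)
E
```

```text
(no output)
```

View pics/z.png

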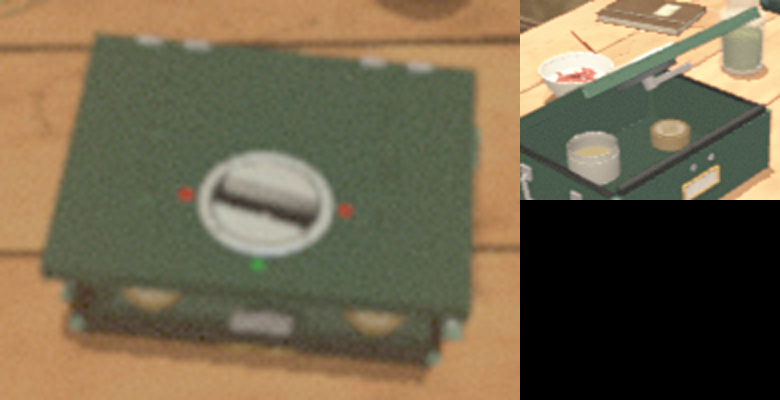

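The zoomed crop gives the lid corners in the top image as (239.3,143.8), (333.5,152.8), (332,214.2) and (225.5,203.8). The red dots are at (261.5,183.8) and (301.5,187.8). In the scene image the front-left lid corner is at (320,146).

```bash
cat > m.py <<'E'
from h import *
a=np.load("top0.npy",allow_pickle=True).item();b=np.load("scene0.npy",allow_pickle=True).item()
BL=onz(a,239.3,143.8,90);BR=onz(a,333.5,152.8,90)
print("BL,BR",BL.round(),BR.round(),np.linalg.norm(BL-BR))
y=(BL-BR)[:2];y/=np.linalg.norm(y);yaw=np.arctan2(-y[0],y[1])
x=np.array([y[1],-y[0]]);print("yaw",yaw,x)
hm=(BL+BR)[:2]/2-x*7   # hinge axis middle (rear edge ~7 behind)
print("hinge mid",hm,"box",hm-108*x)
for u,v in((332,214.2),(225.5,203.8)):
    for t in np.arange(.3,.75,.05):
        p=onz(a,u,v,88+226*np.sin(t)+5*np.cos(t)); e=(p[:2]-hm)@x+226*np.cos(t)-5*np.sin(t)
        print(round(t,2),round(e,1),round((p[:2]-hm)@y,1),end=" | ")
    print()
def lid(s,yy,t,h=5): # distance from hinge, lateral, angle
    q=hm+y*yy-x*(s*np.cos(t)-h*np.sin(t)*-1 if 0 else s*np.cos(t)-h*np.sin(t)); return [*q,88+s*np.sin(t)+h*np.cos(t)]
for t in np.arange(.3,.75,.05): print(round(t,2),proj(b,lid(226,146,t)).round(1),proj(a,lid(150,0,t,8)).round(1),proj(b,lid(0,146,t)).round(1))
E
python3 m.py
```

```text
BL,BR [736. 141.  90.] [ 704. -145.   90.] 287.67270087601395
yaw -0.11169800998375885 [ 0.99376826 -0.11146589]
hinge mid [713.04037453  -0.80861421] box [605.71340239  11.22970182]
0.3 30.8 -149.3 | 0.35 26.3 -148.2 | 0.4 21.2 -147.1 | 0.45 15.6 -146.0 | 0.5 9.6 -145.0 | 0.55 3.0 -144.0 | 0.6 -3.9 -143.0 | 0.65 -11.4 -142.1 | 0.7 -19.2 -141.2 | 
0.3 30.2 153.8 | 0.35 25.6 152.0 | 0.4 20.6 150.2 | 0.45 15.0 148.5 | 0.5 9.0 146.8 | 0.55 2.4 145.1 | 0.6 -4.5 143.5 | 0.65 -11.9 142.0 | 0.7 -19.8 140.5 | 
0.3 [244.2 212.6] [281.  194.8] [185.  206.9]
0.35 [242.6 207.6] [281.1 193.5] [185.  206.9]
0.4 [240.8 202.5] [281.1 192.2] [184.9 206.9]
0.45 [238.9 197.5] [281.2 190.7] [184.9 206.9]
0.5 [236.8 192.4] [281.3 189.1] [184.8 206.9]
0.55 [234.5 187.4] [281.4 187.4] [184.8 206.9]
0.6 [232.1 182.4] [281.5 185.6] [184.7 206.9]
0.65 [229.5 177.5] [281.7 183.6] [184.7 206.9]
0.7 [226.8 172.7] [281.8 181.6] [184.7 207. ]
```

The lid is at about 0.56 rad and the box at (606, 11) with yaw −0.112. I'll raise the tool, swing across, close the fingers and turn toward the slot heading.

drive_tool --slide '[[0,0,-3],[0,0,-3],[0,0,-3],[18.2,-12.2,-3],[18.2,-12.2,-3],[18.2,-12.2,-3],[18.2,-12.2,-3],[18.2,-12.2,-3],[18.2,-12.2,-3],[18.2,-12.2,-3]]' --rotation '[[0,0,0],[0,0,0],[0,0,0],[0,0,-2],[0,0,-4],[0,0,-6],[0,0,-8],[0,0,-10],[0,0,-12],[0,0,-14]]' --grip '[0,0,0,0,0,0,0,0,0,0]'

```text
time: 0.93
tcp_pos: [393.1, -271.4, 479.6]
eef_rot: [-2.489, -1.917, -0.0]
wrist_force: [0.5, -0.6, -0.5]
opening: 0.4
grip_force: 0.0
```

```bash
cat >> h.py <<'E'
def go(x,y,z,head):
    "print tool-frame slide/rotation units to put TCP at x,y,z, pointing down, tool y heading head"
    s=bot.state(); A=R.from_rotvec(s["eef_rot"]); p=np.array(s["tcp_pos"])
    yy=np.array([np.cos(head),np.sin(head),0]);zz=np.array([0,0,-1.]);B=R.from_matrix(np.c_[np.cross(yy,zz),yy,zz])
    print("slide",(A.inv().apply(np.array([x,y,z])-p)/25).round(2),"rot",((A.inv()*B).as_rotvec(degrees=True)/5).round(2))
    print("t",s["time"],"p",p.round(1),"q",np.round(s["q"],3),"F",np.round(s["wrist_force"],1),"T",np.round(s["torque"],2),"open",s["opening"])
E
python3 -c "
from h import *
go(528,-56,425,1.36)"
```

```text
slide [9.71 3.02 2.18] rot [  0.    -0.   -18.54]
t 0.9333 p [ 393.1 -271.4  479.6] q [-0.766 -0.069  1.516  0.     1.694 -0.508] F [ 0.5 -0.6 -0.5] T [-0.01 -0.01  0.01] open 0.3706315473015207
```

drive_tool --slide '[[9.7,3,0],[9.7,3,0],[9.7,3,0],[9.7,3,0],[9.7,3,0],[9.7,3,0],[9.7,3,0],[9.7,3,1],[9.7,3,2],[9.7,3,2]]' --rotation '[[0,0,-2],[0,0,-4],[0,0,-6],[0,0,-8],[0,0,-10],[0,0,-12],[0,0,-14],[0,0,-16],[0,0,-18],[0,0,-18.5]]' --grip '[0,0,0,0,0,0,0,0,0,0]'

```text
time: 1.77
tcp_pos: [528.2, -58.3, 424.8]
eef_rot: [-0.893, -3.005, 0.0]
wrist_force: [-1.2, 0.3, -0.0]
opening: 0.0
grip_force: 0.0
```

```bash
python3 -c "
from h import *
go(528,-56,273,1.36)"
```

```text
slide [0.02 0.08 6.07] rot [-0.01 -0.07 -4.21]
t 1.7667 p [528.2 -58.3 424.8] q [-0.255  0.055  1.502  0.     1.591 -1.248] F [-1.2  0.3 -0. ] T [ 0.06 -0.01  0.  ] open 0.025729514054706595
```

drive_tool --slide '[[0,0,0.6],[0,0,1.2],[0,0,1.6],[0,0,2.0],[0,0,2.4],[0,0,2.8],[0,0,3.2],[0,0,3.6],[0,0,4.0],[0,0,4.4]]' --rotation '[[0,0,-0.5],[0,0,-1],[0,0,-1.5],[0,0,-2],[0,0,-2.5],[0,0,-3],[0,0,-3.5],[0,0,-4],[0,0,-4],[0,0,-4]]' --grip '[0,0,0,0,0,0,0,0,0,0]'

```text
time: 2.6
tcp_pos: [528.3, -58.8, 318.9]
eef_rot: [-0.372, -3.119, -0.0]
wrist_force: [-0.3, -0.5, 2.2]
opening: 0.1
grip_force: 0.4
```

drive_tool --slide '[[0,0,0.4],[0,0,0.8],[0,0,1.1],[0,0,1.4],[0,0,1.6],[0,0,1.7],[0,0,1.7]]' --rotation '[[0,0,0],[0,0,0],[0,0,0],[0,0,0],[0,0,0],[0,0,0],[0,0,0]]' --grip '[0,0,0,0,0,0,0]'

```text
time: 3.18
tcp_pos: [528.3, -58.8, 276.7]
eef_rot: [-0.37, -3.119, -0.0]
wrist_force: [-0.3, 0.3, 0.2]
opening: -0.1
grip_force: 0.0
```

```bash
python3 -c "
from h import *
go(528,-56,273,1.36)"
```

```text
slide [0.04 0.11 0.15] rot [ 0.   -0.01 -0.29]
t 3.1833 p [528.3 -58.8 276.7] q [-0.256  0.14   1.715  0.     1.287 -1.591] F [-0.3  0.3  0.2] T [-0.02  0.    0.04] open -0.09406182972380213
```

drive_tool --slide '[[0,0,0.1],[0,0,0.2],[0,0,0.2]]' --rotation '[[0,0,0],[0,0,0],[0,0,0]]' --grip '[0,0,0]'

```text
time: 3.43
tcp_pos: [528.4, -58.8, 272.2]
eef_rot: [0.369, 3.119, 0.0]
wrist_force: [0.8, -1.5, 0.9]
opening: -0.1
grip_force: 0.3
```

drive_tool --slide '[[0,0,0.1],[0,0,0.1]]' --rotation '[[0,0,0],[0,0,0]]' --grip '[0,0]'

```text
time: 3.6
tcp_pos: [528.4, -58.8, 269.8]
eef_rot: [0.369, 3.119, 0.0]
wrist_force: [-1.9, -0.8, 3.8]
opening: -0.1
grip_force: 2.0
```

drive_tool --slide '[[0,0,-1],[0,0,-2],[-0.5,0,-4],[-1,1,-5],[-1,2,-5],[-1,3,-5],[-1,3,-5],[-1,3,-5]]' --rotation '[[0,0,0],[0,0,0],[0,0,0],[0,0,0],[0,0,0],[0,0,0],[0,0,0],[0,0,0]]' --grip '[0,0,30,30,30,30,30,30]'

```text
time: 4.27
tcp_pos: [570.3, 9.2, 394.6]
eef_rot: [-0.366, -3.12, -0.0]
wrist_force: [-0.5, -0.4, 0.4]
opening: 30.1
grip_force: 0.0
```

```bash
python3 - <<'E'
from h import *
go(560,11,273,1.36)
w=vision.capture("wrist");t=vision.capture("top")
np.save("w1.npy",w,allow_pickle=True);np.save("t1.npy",t,allow_pickle=True)
print(proj(w,[564,16,96]),proj(t,[564,16,96]))
o=np.zeros((420,760,3),np.uint8);o[:,:560]=w["frame"]
o[:100,560:]=t["frame"][150:250,180:380]
cv2.imwrite("pics/w1.png",o)
E
```

```text
slide [ 0.42 -0.03  4.86] rot [ 0.   -0.   -0.26]
t 4.2667 p [570.3   9.2 394.6] q [-0.119  0.144  1.465  0.     1.533 -1.456] F [-0.5 -0.4  0.4] T [-0.03  0.1  -0.04] open 30.088987257671505
[281.02882164 188.54740491] [280.9722225  199.29308963]
```

View pics/w1.png

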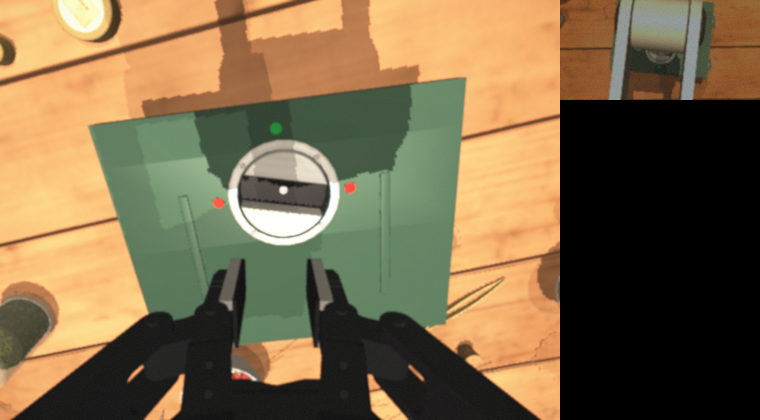

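The wrist view shows the lid down. The red dots are at (219,203) and (350,187), the green dot at (276,128). The slot's dark floor is centred at about (284,190) and tilts slightly clockwise from the red-dot line.

```bash
python3 - <<'E'
from h import *
w=np.load("w1.npy",allow_pickle=True).item(); f=w["frame"].astype(int); b,g,r=f[...,0],f[...,1],f[...,2]
def blob(m,lo=5):
    n,l,s,c=cv2.connectedComponentsWithStats(m.astype(np.uint8)); return [(s[i,4],c[i]) for i in range(1,n) if s[i,4]>lo]
box=np.zeros(f.shape[:2],bool); box[110:250,190:380]=1
red=blob(box&(r>150)&(g<110)&(b<110)); gr=blob(box&(g>110)&(r<70)&(b<90)); print(red,gr)
P=[onz(w,*c,98) for _,c in red]; print("dots",np.round(P,1)); 
d=P[0]-P[1]; d=d if d[1]>0 else -d; hb=np.arctan2(d[1],d[0]); print("box y heading",hb,"mid",(P[0]+P[1])[:2]/2,"len",np.linalg.norm(d))
m=(f.max(2)<75)&box; n,l,s,c=cv2.connectedComponentsWithStats(m.astype(np.uint8)); 
for i in range(1,n):
    if s[i,4]>300:
        pts=np.argwhere(l==i)[:,::-1]
        W=np.array([onz(w,*p,84)[:2] for p in pts],np.float32); rc=cv2.minAreaRect(W); print(s[i],rc, cv2.boxPoints(rc).round(1).tolist())
wd=np.zeros_like(box); wd[183:197,276:291]=1
k=blob(wd&(f.min(2)>150),3); print(k,[onz(w,*c,84).round(1) for _,c in k])
E
```

```text
[(np.int32(77), array([349.53246753, 187.05194805])), (np.int32(75), array([218.36      , 202.46666667]))] [(np.int32(102), array([275.39215686, 128.00980392]))]
dots [[575.6  72.8  98. ]
 [563.1 -39.2  98. ]]
box y heading 1.4594993858752892 mid [569.32528172  16.82644656] len 112.66976638714004
[ 246  110   47   38 1182] ((513.1607666015625, 17.869457244873047), (37.222171783447266, 30.573246002197266), 80.7969970703125) [[495.1000061035156, 1.899999976158142], [525.2999877929688, -2.9000000953674316], [531.2000122070312, 33.79999923706055], [501.0, 38.70000076293945]]
[239 181  90  32 410] ((575.4005737304688, 15.874465942382812), (80.35558319091797, 25.646629333496094), 73.90937042236328) [[551.9000244140625, -19.200000762939453], [576.5999755859375, -26.299999237060547], [598.9000244140625, 50.900001525878906], [574.2000122070312, 58.0]]
[(np.int32(49), array([283.        , 189.87755102]))] [array([568.9,  16.9,  84. ])]
```

```bash
python3 - <<'E'
from h import *
w=np.load("w1.npy",allow_pickle=True).item(); g=cv2.GaussianBlur(cv2.cvtColor(w["frame"],cv2.COLOR_BGR2GRAY),(3,3),0).astype(int)
print(g[160:225:1,300].tolist())
for rng,z,sg in (((165,188),99,-1),((196,222),84,1)):
    p=[]
    for u in range(256,318,2):
        col=sg*np.diff(g[rng[0]:rng[1],u]); v=rng[0]+.5+np.argmax(col); p.append(onz(w,u,v,z)[:2])
    p=np.array(p,np.float32); vx,vy,x,y=cv2.fitLine(p,cv2.DIST_HUBER,0,.01,.01).ravel()
    print("heading",np.arctan2(vy,vx)%np.pi,(x,y))
go(569,17,300,1.4)
E
```

```text
[220, 219, 220, 221, 222, 222, 222, 221, 220, 220, 221, 222, 222, 223, 223, 222, 221, 220, 218, 210, 185, 137, 84, 49, 38, 41, 53, 69, 80, 83, 83, 83, 82, 82, 82, 81, 81, 81, 81, 80, 80, 80, 78, 70, 60, 62, 84, 109, 123, 127, 128, 131, 144, 177, 219, 246, 253, 254, 254, 254, 254, 254, 254, 254, 254]
heading 1.2203171 (np.float32(556.5172), np.float32(21.990318))
heading 1.2310419 (np.float32(590.09424), np.float32(15.77428))
slide [0.12 0.34 3.78] rot [-0.   -0.01 -0.74]
t 4.3667 p [570.1   8.  394.4] q [-0.121  0.144  1.465 -0.     1.533 -1.456] F [ 0.2 -0.6  0.4] T [0.04 0.01 0.  ] open 29.99784759235472
```

drive_tool --slide '[[0.05,0.35,1],[0.05,0.35,2],[0.05,0.35,3],[0.05,0.35,3.7],[0.05,0.35,3.7],[0.05,0.35,3.7]]' --rotation '[[0,0,0.6],[0,0,1.2],[0,0,1.26],[0,0,1.26],[0,0,1.26],[0,0,1.26]]' --grip '[30,30,30,30,30,30]'

```text
time: 4.87
tcp_pos: [570.9, 16.3, 302.1]
eef_rot: [-0.541, -3.093, 0.0]
wrist_force: [0.6, 0.4, 0.8]
opening: 30.2
grip_force: 0.0
```

```bash
python3 -c "
from h import *
go(569,17,264,1.225)
w=vision.capture('wrist');print(proj(w,[569,17,99]));cv2.imwrite('pics/w2.png',w['frame'])"
```

```text
slide [ 0.08 -0.    1.52] rot [-0.   -0.02 -0.01]
t 4.8667 p [570.9  16.3 302.1] q [-0.106  0.198  1.592  0.     1.352 -1.331] F [0.6 0.4 0.8] T [-0.    0.01  0.  ] open 30.15055166437281
[274.71025947 242.8761129 ]
```

View pics/w2.png

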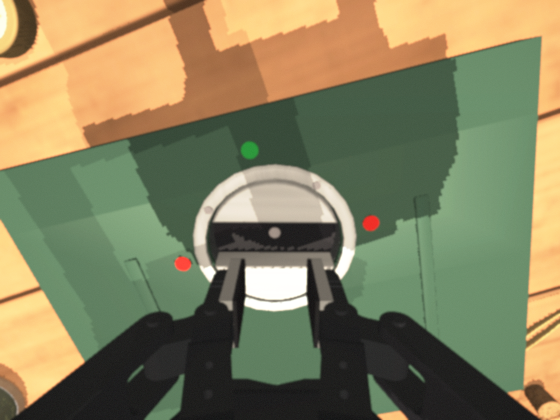

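The slot is level in the image and the fingers straddle its centre dot at (275,233), so the tool is aligned. I'll go down.

drive_tool --slide '[[0.07,0,0.3],[0.07,0,0.6],[0.07,0,0.9],[0.07,0,1.1],[0.07,0,1.3],[0.07,0,1.4],[0.07,0,1.4]]' --rotation '[[0,0,0],[0,0,0],[0,0,0],[0,0,0],[0,0,0],[0,0,0],[0,0,0]]' --grip '[30,30,30,30,30,30,30]'

```text
time: 5.5
tcp_pos: [569.3, 17.7, 266.6]
eef_rot: [-0.54, -3.094, -0.0]
wrist_force: [-0.3, 0.5, 0.2]
opening: 30.0
grip_force: 0.0
```

drive_tool --slide '[[0,0,0.15],[0,0,0.3],[0,0,0.3]]' --rotation '[[0,0,0],[0,0,0],[0,0,0]]' --grip '[30,30,30]'

```text
time: 5.75
tcp_pos: [569.2, 17.7, 259.0]
eef_rot: [-0.54, -3.094, -0.0]
wrist_force: [0.7, -0.7, -0.2]
opening: 30.2
grip_force: 0.0
```

Tips are in the slot (about z = 88). I'll keep going down in small steps until the force builds up.

drive_tool --slide '[[0,0,0.1],[0,0,0.2],[0,0,0.2]]' --rotation '[[0,0,0],[0,0,0],[0,0,0]]' --grip '[30,30,30]'

```text
time: 6.0
tcp_pos: [569.5, 17.7, 254.7]
eef_rot: [0.54, 3.094, 0.0]
wrist_force: [0.2, 0.8, 4.0]
opening: 30.3
grip_force: 1.4
```

drive_tool --slide '[[0,0,0.1],[0,0,0.15],[0,0,0.15]]' --rotation '[[0,0,0],[0,0,0],[0,0,0]]' --grip '[30,30,30]'

```text
time: 6.25
tcp_pos: [569.6, 17.6, 251.6]
eef_rot: [0.54, 3.093, 0.0]
wrist_force: [-1.4, 0.4, 8.5]
opening: 30.1
grip_force: 4.3
```

drive_tool --slide '[[0,0,0.05],[0,0,0.1],[0,0,0.1]]' --rotation '[[0,0,0],[0,0,0],[0,0,0]]' --grip '[30,30,30]'

```text
time: 6.5
tcp_pos: [569.6, 17.7, 250.6]
eef_rot: [0.54, 3.093, 0.0]
wrist_force: [-9.3, 0.7, 27.4]
opening: 30.2
grip_force: 13.5
```

drive_tool --slide '[[0,0,0.05],[0,0,0.1],[0,0,0.1]]' --rotation '[[0,0,0],[0,0,0],[0,0,0]]' --grip '[30,30,30]'

```text
time: 6.75
tcp_pos: [569.6, 17.7, 250.2]
eef_rot: [0.539, 3.091, 0.0]
wrist_force: [-23.1, 2.2, 55.9]
opening: 30.2
grip_force: 27.7
```

The lid is home at a hard stop. I'll ease the press to about 35 N and turn clockwise in stages.

drive_tool --slide '[[0,0,-0.08],[0,0,-0.08],[0,0,-0.08],[0,0,-0.08],[0,0,-0.08],[0,0,-0.08],[0,0,-0.08],[0,0,-0.08],[0,0,-0.08],[0,0,-0.08]]' --rotation '[[0,0,0],[0,0,0.6],[0,0,1.2],[0,0,1.8],[0,0,2.4],[0,0,3],[0,0,3.6],[0,0,4.2],[0,0,5],[0,0,5]]' --grip '[30,30,30,30,30,30,30,30,30,30]'

```text
time: 7.58
tcp_pos: [569.7, 17.1, 250.5]
eef_rot: [1.203, 2.898, -0.001]
wrist_force: [-10.2, -7.7, 31.7]
opening: 29.9
grip_force: 16.1
```

```bash
python3 -c "
from h import *
go(569,17,250.5,-.111)"
```

```text
slide [ 0.02 -0.02  0.  ] rot [ 0.03  0.03 10.26]
t 7.5833 p [569.7  17.1 250.5] q [-0.105  0.239  1.654 -0.002  1.245 -0.888] F [-10.2  -7.7  31.7] T [-1.29  1.78 -0.1 ] open 29.93821603584506
```

drive_tool --slide '[[0,0,0],[0,0,0],[0,0,0],[0,0,0],[0,0,0],[0,0,0],[0,0,0],[0,0,0],[0,0,0]]' --rotation '[[0,0,0.6],[0,0,1.2],[0,0,1.8],[0,0,2.4],[0,0,3],[0,0,3.6],[0,0,4.2],[0,0,5],[0,0,5]]' --grip '[30,30,30,30,30,30,30,30,30]'

```text
time: 8.33
tcp_pos: [569.6, 16.5, 250.5]
eef_rot: [1.802, 2.569, -0.002]
wrist_force: [-12.4, -14.5, 32.1]
opening: 30.0
grip_force: 16.5
```

```bash
python3 -c "
from h import *
go(569,17,250.5,-.111)"
```

```text
slide [ 0.03 -0.02 -0.  ] rot [0.02 0.04 5.25]
t 8.3333 p [569.6  16.5 250.5] q [-0.106  0.239  1.654 -0.003  1.246 -0.452] F [-12.4 -14.5  32.1] T [-2.5   2.12  0.01] open 29.97173432107457
```

drive_tool --slide '[[0,0,0],[0,0,0],[0,0,0],[0,0,0],[0,0,0],[0,0,0],[0,0,0],[0,0,0],[0,0,0]]' --rotation '[[0,0,0.6],[0,0,1.2],[0,0,1.8],[0,0,2.4],[0,0,3],[0,0,3.6],[0,0,4.2],[0,0,5],[0,0,5]]' --grip '[30,30,30,30,30,30,30,30,30]'

```text
time: 9.08
tcp_pos: [569.6, 16.4, 250.5]
eef_rot: [2.315, 2.118, -0.001]
wrist_force: [-12.3, -16.1, 32.1]
opening: 30.0
grip_force: 16.4
```

```bash
python3 -c "
from h import *
go(569,17,250.5,-.111)"
```

```text
slide [ 0.02 -0.03  0.  ] rot [0.03 0.04 0.25]
t 9.0833 p [569.6  16.4 250.5] q [-0.106  0.239  1.654 -0.003  1.246 -0.016] F [-12.3 -16.1  32.1] T [-2.59  2.19 -0.02] open 30.01621264756638
```

drive_tool --slide '[[0,0,0],[0,0,0],[0,0,0],[0,0,0]]' --rotation '[[0,0,0.4],[0,0,0.8],[0,0,1.2],[0,0,1.2]]' --grip '[30,30,30,30]'

```text
time: 9.42
tcp_pos: [569.9, 17.0, 250.5]
eef_rot: [2.42, 1.997, 0.003]
wrist_force: [-6.2, -7.6, 30.1]
opening: 30.0
grip_force: 15.1
```

```bash
python3 -c "
from h import *
go(569,17,250.5,-.111)"
```

```text
slide [-0.01 -0.04  0.  ] rot [ 0.05  0.01 -0.92]
t 9.4167 p [569.9  17.  250.5] q [-1.050e-01  2.390e-01  1.654e+00 -1.000e-03  1.245e+00  8.700e-02] F [-6.2 -7.6 30.1] T [-1.34  1.22  0.03] open 30.02467094123343
```

drive_tool --slide '[[0,0,0],[0,0,0],[0,0,0]]' --rotation '[[0,0,0.4],[0,0,0.5],[0,0,0.5]]' --grip '[30,30,30]'

```text
time: 9.67
tcp_pos: [570.1, 17.2, 250.6]
eef_rot: [2.461, 1.946, 0.004]
wrist_force: [-4.1, -5.2, 28.2]
opening: 30.2
grip_force: 14.5
```

```bash
python3 -c "
from h import *
go(569,17,250.5,-.111)
w=vision.capture('wrist');cv2.imwrite('pics/w3.png',w['frame'])"
```

```text
slide [-0.02 -0.04  0.  ] rot [ 0.05  0.01 -1.4 ]
t 9.6667 p [570.1  17.2 250.6] q [-1.050e-01  2.390e-01  1.654e+00 -1.000e-03  1.244e+00  1.290e-01] F [-4.1 -5.2 28.2] T [-0.92  0.86  0.2 ] open 30.20025892540349
```

View pics/w3.png

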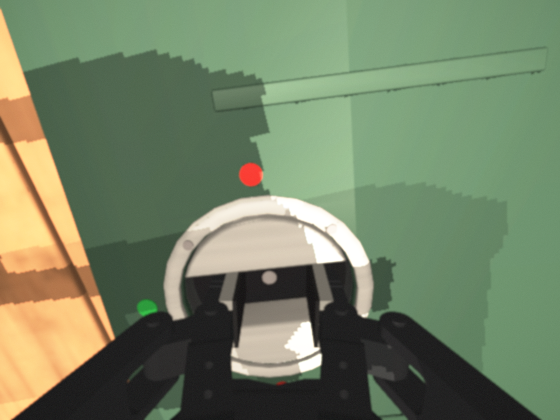

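The slot's far edge runs from (190,277) to (343,262), about 0.1 rad behind the fingers, which is the play. The green dot at (147,308) lies nearly along the slot. I'll turn on in small steps to the stop.

drive_tool --slide '[[0,0,0],[0,0,0],[0,0,0]]' --rotation '[[0,0,0.25],[0,0,0.5],[0,0,0.5]]' --grip '[30,30,30]'

```text
time: 9.97
tcp_pos: [570.0, 17.0, 250.6]
eef_rot: [2.504, 1.891, 0.004]
wrist_force: [-4.5, -7.2, 29.9]
opening: 30.1
grip_force: 19.4
```

```bash
python3 -c "
from h import *
go(569,17,250.5,-.111)"
```

```text
slide [-0.01 -0.04  0.  ] rot [ 0.05  0.01 -1.9 ]
t 9.9667 p [570.   17.  250.6] q [-0.105  0.239  1.654 -0.002  1.244  0.173] F [-4.5 -7.2 29.9] T [-1.15  1.    0.29] open 30.115801364092803
```

drive_tool --slide '[[0,0,0],[0,0,0],[0,0,0]]' --rotation '[[0,0,0.25],[0,0,0.5],[0,0,0.5]]' --grip '[30,30,30]'

```text
time: 10.22
tcp_pos: [570.0, 16.9, 250.6]
eef_rot: [2.544, 1.836, 0.003]
wrist_force: [-6.2, -8.7, 30.0]
opening: 30.0
grip_force: 34.9
```

```bash
python3 -c "
from h import *
go(569,17,250.5,-.111)"
```

```text
slide [-0.01 -0.04  0.  ] rot [ 0.05  0.02 -2.4 ]
t 10.2167 p [570.   16.9 250.6] q [-0.105  0.239  1.654 -0.002  1.245  0.216] F [-6.2 -8.7 30. ] T [-1.41  1.09  1.23] open 30.007301344983908
```

```bash
python3 - <<'E'
from h import *
w=vision.capture('wrist');np.save('w4.npy',w,allow_pickle=True)
g=cv2.GaussianBlur(cv2.cvtColor(w["frame"],cv2.COLOR_BGR2GRAY),(3,3),0).astype(int)
p=[];px=[]
for u in range(215,325,3):
    v=240.5+np.argmax(-np.diff(g[240:300,u])); px.append((u,float(v))); p.append(onz(w,u,v,96)[:2])
vx,vy,x,y=cv2.fitLine(np.array(p,np.float32),cv2.DIST_HUBER,0,.01,.01).ravel(); print(np.arctan2(vy,vx)%np.pi,px[::6])
cv2.imwrite('pics/w4.png',w['frame'])
E
```

```text
2.9958363 [(215, 276.5), (233, 272.5), (251, 270.5), (269, 267.5), (287, 264.5), (305, 261.5), (323, 259.5)]
```

View pics/w4.png

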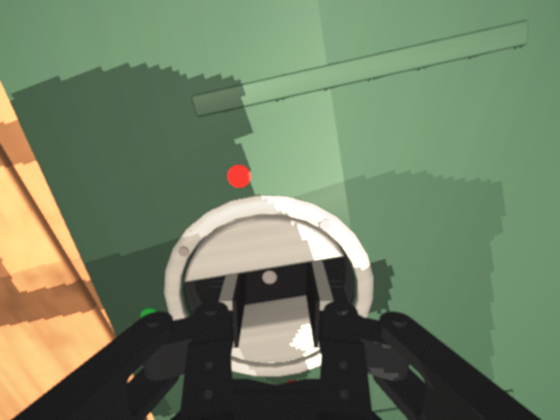

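The slot points front to back (heading −0.146, expected −0.111) and the torque rose to 1.2 N m, so the fastener is at its stop. I'll relax the turn within the play and lift out straight.

drive_tool --slide '[[0,0,0],[0,0,0],[0,0,-0.1],[0,0,-0.2],[0,0,-0.4],[0,0,-0.7],[0,0,-1.2],[0,0,-2],[0,0,-3],[0,0,-4]]' --rotation '[[0,0,-0.7],[0,0,-1.4],[0,0,-1.6],[0,0,-1.6],[0,0,-1.6],[0,0,-1.6],[0,0,-1.6],[0,0,-1.6],[0,0,-1.6],[0,0,-1.6]]' --grip '[30,30,30,30,30,30,30,30,30,30]'

```text
time: 11.1
tcp_pos: [569.2, 17.9, 349.7]
eef_rot: [-2.411, -2.013, -0.0]
wrist_force: [0.7, -0.3, -0.9]
opening: 29.8
grip_force: 0.0
```

drive_tool --slide '[[0,0,-1],[0,0,-2],[0,0,-2],[0,0,-2]]' --rotation '[[0,0,0],[0,0,0],[0,0,0],[0,0,0]]' --grip '[30,30,30,30]'

```text
time: 11.43
tcp_pos: [569.3, 17.8, 400.0]
eef_rot: [2.41, 2.012, 0.004]
wrist_force: [1.2, 0.1, -1.0]
opening: 30.2
grip_force: 0.0
```

```bash
python3 - <<'E'
from h import *
go(569,17,400,-.111)
w=vision.capture('wrist');b=vision.capture('scene')
o=np.zeros((420,780,3),np.uint8);o[:,:560]=w["frame"]
o[:200,560:]=cv2.resize(b["frame"][160:260,200:310],None,fx=2,fy=2)
cv2.imwrite('pics/w5.png',o)
E
```

```text
slide [-0.04 -0.01  0.  ] rot [ 0.04 -0.01 -0.79]
t 11.4333 p [569.3  17.8 400. ] q [-0.104  0.14   1.459  0.     1.54   0.076] F [ 1.2  0.1 -1. ] T [ 0.01  0.01 -0.04] open 30.180457932449364
```

View pics/w5.png

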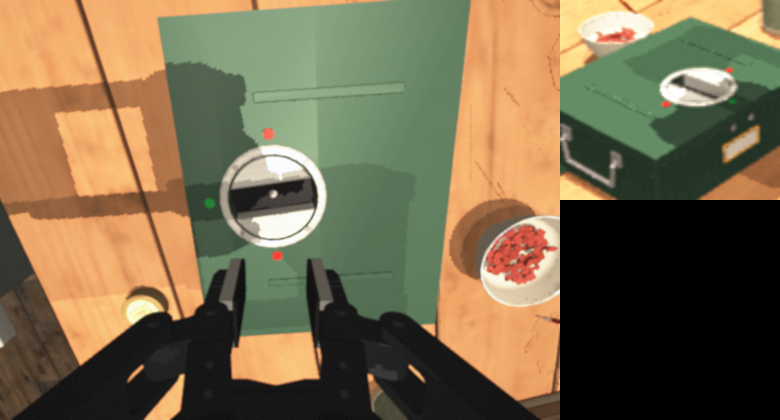

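The slot now points at the green dot (209,203) and the lid is flush with the box in the scene crop. One numeric check of the latch angle before handing in.

```bash
python3 - <<'E'
from h import *
w=vision.capture('wrist'); f=w["frame"].astype(int)
g=cv2.GaussianBlur(cv2.cvtColor(w["frame"],cv2.COLOR_BGR2GRAY),(3,3),0).astype(int)
for (a,b),z,sg in (((172,197),94,-1),((200,222),78.5,1)):
    p=np.array([onz(w,u,a+.5+np.argmax(sg*np.diff(g[a:b,u])),z)[:2] for u in range(240,300,2)],np.float32)
    vx,vy,x,y=cv2.fitLine(p,cv2.DIST_HUBER,0,.01,.01).ravel(); h=np.arctan2(vy,vx); print("slot",(h+1.57)%np.pi-1.57,(x,y))
b,gg,r=f[...,0],f[...,1],f[...,2]
n,l,s,c=cv2.connectedComponentsWithStats(((r>150)&(gg<110)&(b<110)).astype(np.uint8))
c=[c[i] for i in range(1,n) if s[i,4]>30 and 240<c[i][0]<300 and c[i][1]<270]; print(c)
P=[onz(w,*k,94) for k in c]; d=P[0]-P[1]; print("boxx",np.arctan2(d[1],d[0])%np.pi-np.pi/2,np.linalg.norm(d))
E
```

```text
slot -0.031256437 (np.float32(561.49884), np.float32(30.345814))
slot -0.036043167 (np.float32(565.01825), np.float32(-4.1918035))
[array([278.25333333, 256.08      ])]Traceback (most recent call last):
  File "<stdin>", line 10, in <module>
IndexError: list index out of range
```

```bash
python3 - <<'E'
from h import *
w=vision.capture('wrist'); f=w["frame"].astype(int)
b,g,r=f[...,0],f[...,1],f[...,2]
m=(r-np.maximum(g,b)>70); m[:, :255]=0; m[:,290:]=0; m[:120]=0; m[270:]=0
n,l,s,c=cv2.connectedComponentsWithStats(m.astype(np.uint8)); c=[c[i] for i in range(1,n) if s[i,4]>15]
P=[onz(w,*k,93.5) for k in c]; d=P[0]-P[1]; print(c,"boxx",np.arctan2(d[1],d[0])%np.pi-np.pi/2,np.linalg.norm(d),np.round(P,1))
c=(P[0]+P[1])/2; G=onz(w,209,203,93.5); print("green->centre",np.arctan2(*(c-G)[[1,0]]))
E
```

```text
[array([269.67924528, 133.67924528]), array([278.3, 256.5])] boxx -0.11387605086124752 113.04928445630065 [[574.9  72.2  93.5]
 [562.1 -40.1  93.5]]
green->centre -0.11562946534084477
```

The slot sits at −0.034 against a box axis of −0.114, so it is about 0.08 rad short of the stop. Floor friction evidently dragged it back when I unwound while still pressing. I'll re-enter without touching the floor, turn it to the stop and release freely.

drive_tool --slide '[[0,0,1],[0,0,2],[0,0,3],[0,0,3.8],[0,0,4.4],[0,0,5],[0,0,5.4],[0,0,5.75],[0,0,5.75]]' --rotation '[[0,0,-0.8],[0,0,-1.7],[0,0,-1.7],[0,0,-1.7],[0,0,-1.7],[0,0,-1.7],[0,0,-1.7],[0,0,-1.7],[0,0,-1.7]]' --grip '[30,30,30,30,30,30,30,30,30]'

```text
time: 12.38
tcp_pos: [569.2, 17.7, 252.8]
eef_rot: [-2.255, -2.185, 0.001]
wrist_force: [-0.1, 0.3, 0.4]
opening: 30.0
grip_force: 0.1
```

drive_tool --slide '[[0,0,0],[0,0,0],[0,0,0],[0,0,0],[0,0,0],[0,0,0],[0,0,0]]' --rotation '[[0,0,0.6],[0,0,1.2],[0,0,1.8],[0,0,2.4],[0,0,2.8],[0,0,3.2],[0,0,3.2]]' --grip '[30,30,30,30,30,30,30]'

```text
time: 12.97
tcp_pos: [569.1, 17.1, 254.7]
eef_rot: [2.539, 1.848, -0.003]
wrist_force: [-6.0, -9.5, 0.9]
opening: 30.3
grip_force: 18.7
```

```bash
python3 -c "
from h import *
go(569,17,256,-.113)"
```

```text
slide [-0.   -0.   -0.05] rot [-0.01  0.02 -2.29]
t 12.9667 p [569.1  17.1 254.7] q [-0.105  0.235  1.65  -0.002  1.258  0.208] F [-6.  -9.5  0.9] T [-1.45  1.06  1.02] open 30.286984287750172
```

drive_tool --slide '[[0,0,-0.05],[0,0,-0.05],[0,0,-0.05],[0,0,-0.4],[0,0,-1],[0,0,-2],[0,0,-3],[0,0,-4.5],[0,0,-5.8],[0,0,-5.8]]' --rotation '[[0,0,-0.6],[0,0,-1.3],[0,0,-1.6],[0,0,-1.6],[0,0,-1.6],[0,0,-1.6],[0,0,-1.6],[0,0,-1.6],[0,0,-1.6],[0,0,-1.6]]' --grip '[30,30,30,30,30,30,30,30,30,30]'

```text
time: 13.8
tcp_pos: [569.4, 17.7, 407.4]
eef_rot: [2.399, 2.018, 0.011]
wrist_force: [0.1, -1.1, 0.9]
opening: 30.1
grip_force: 0.0
```

```bash
python3 - <<'E'
from h import *
go(569,17,400,-.113)
w=vision.capture('wrist'); f=w["frame"].astype(int)
g=cv2.GaussianBlur(cv2.cvtColor(w["frame"],cv2.COLOR_BGR2GRAY),(3,3),0).astype(int)
for (a,b),z,sg in (((172,197),94,-1),((200,222),78.5,1)):
    p=np.array([onz(w,u,a+.5+np.argmax(sg*np.diff(g[a:b,u])),z)[:2] for u in range(240,300,2)],np.float32)
    vx,vy,x,y=cv2.fitLine(p,cv2.DIST_HUBER,0,.01,.01).ravel(); h=np.arctan2(vy,vx); print("slot",(h+1.57)%np.pi-1.57,(x,y))
cv2.imwrite('pics/w6.png',w["frame"])
E
```

```text
slide [-0.03 -0.01  0.29] rot [ 0.11 -0.01 -0.68]
t 13.8 p [569.4  17.7 407.4] q [-0.104  0.136  1.449  0.     1.547  0.068] F [ 0.1 -1.1  0.9] T [ 0.03 -0.05 -0.01] open 30.09116450696302
slot -0.11842561 (np.float32(565.2014), np.float32(30.541588))
slot -0.114985704 (np.float32(569.2259), np.float32(-4.3985333))
```

View pics/w6.png

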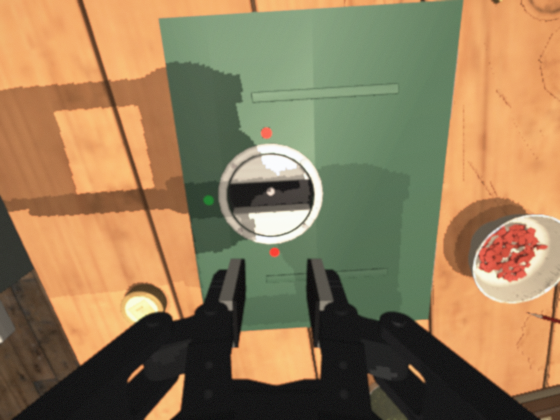

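The slot now lies at −0.117, matching the box axis at −0.114, and points at the green dot (208,200). It is at the stop, with the lid down and the fingers clear.

```bash
python3 -c "
from rig import bot
print(bot.close_job())"
```

```text
the job is handed in; nothing more can be done
None
```

The dry box lid is shut and the fastener is turned to its stop, with the slot on the green dot and nothing touching it; it took a second, unpressed turn because the first ended about 0.08 rad short, and the job is handed in.

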